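# Close a plaster mould in its press and lock the bar with the thumb wedge

### The arm

A 6-joint arm with a two-finger parallel gripper is mounted at the origin on the work surface. World frame = base frame: x ahead of the robot, y to its left, z up, the work surface at z = 0. Lengths are in m, angles in rad, forces in N, time in s.
With the tool pointing down it reaches from about 0.35 to 0.775 m from the base axis. Payload 5.5 kg.
Tool frame: the origin (TCP) lies on the centre line of the jaws, within the pads' length; the fingertips stand 8 mm ahead of it and the grasp point (between the pads) lies 11 mm behind it; z points along the fingers, y is the direction in which the jaws open and shut (so a half turn about z gives the same grasp; the last joint's range is limited). The gripper opens to 85 mm and grips with 20 to 120 N. Pads are 22 mm wide; open, the fingers measure 114 mm over their backs; the gripper's body (76 mm by 85 mm) begins 54 mm behind the grasp point. The pads swing forward as they close: fully open they stand 13 mm farther back than shut.
Start: joints at [0.997, 0.313, 0.046, 1.304, 0, 1.431], TCP at [0.242, 0.522, 0.239] pointing down, gripper open.
Joint ranges: [-2.76, 2.76], [-0.86, 1.69], [-1.03, 1.26], [-2.2, 2.34], [-1.47, 1.5], [-3.14, 3.14]. Speed limits (rad/s): [2.57, 2.57, 3.14, 3.14, 3.14, 3.14].

### API

Orientations are given as a unit quaternion [w, x, y, z].
In Python, from workcell import env gives the robot as it stands. The module is installed in compiled form; this text tells all that it offers.
- The arm moves only by the tool play_rows, never from a script. Its argument "steps" is a list of rows, each an object with "claw": the closure in counts, from 0 (fully open) to 255 (shut); "dp": the shift along the tool's x, y, z in m, a list of three; "angular": the turn, a rotation vector about the tool's x, y, z in degrees, a list of three. In form: [{"claw": claw, "dp": [dx, dy, dz], "angular": [wx, wy, wz]}, ...]. A call has exactly 8 rows; each row shifts and turns the commanded pose from where the row before left it, along the tool's axes as they then stand; what a row does not reach is not made up. A row lasts 1/12 s, in which the tool goes at most 41.7 mm and 7.16 degrees, less where a joint would pass 70% of its speed; a pose out of reach is approached as far as the arm can. A call is refused whole if a number of a shift passes 0.0417 or a number of a turn 7.16, either way. A call with a gripper value outside its range is refused whole. The fingers move at their own pace and stop on an object; "force" is the grip in N (left out, the last holds). Time passes only in rows, so rows that do not move let the fingers close, or fill a call up. It gives the time, the measured TCP pose, the force and the opening at its end, in the units of the state.
- env.get_state(): the state, without advancing time (a new reading comes with each control period).
- env.read_camera(name): name is "side" or "top" or "wrist"; returns (picture, depth): 480x640x3 uint8, red, green, blue; 480x640 float32, m along the optical axis (not along the pixel's ray), 0 where there is no reading.
- env.calibration(name): a dict with "fx", "fy", "cx", "cy" (pixels), "world_from_camera" (4x4, takes a point from camera to world coordinates); the wrist camera has in their place "hand_eye" (4x4, takes a point from camera to tool coordinates, whose origin is the TCP and whose axes are the flange's). Camera axes: x right, y down, z forward; pixel columns grow to the right and rows downward; lengths in m; the calibration is good to about 2 mm. The wrist camera is an equidistant fisheye: a pixel r from the principal point sees the ray r / f radians off the axis. A picture is of the moment at which its call begins: read the wrist's pose just before it. calibration takes no time and is no camera call.
- env.hand_in(): hands the job in, once; it reports no verdict.
The state is a dict: "clock": time; "joint_pos": joint angles; "qvel": joint speeds; "tau": joint torques, N m; "tcp_pos": TCP position; "orientation": TCP orientation; "wrist_force": force on the tool from outside, world axes, zero at the start; "ft_torque": the same for the moment, N m; "finger_gap": finger opening in m.
Only numpy, scipy, OpenCV 4.12 (cv2) and the standard library are available. Lean on these libraries where they do the work, as an engineer would, in place of code of your own. Each camera call takes 0.05 s, during which the arm holds its last target. There are 200 camera calls.

### The job

Close the two-part plaster mould in the press: slide the bar up by its knob until the two halves are pressed together flush and against the end stop. Then slide the thumb wedge along its ramp behind the bar until it jams firmly, so that the mould stays squeezed when you let go; press it home slowly with about 20 N, because plaster cracks if it is squeezed hard. Leave the other things on the table where they are and let go of everything at the end.

Things in the scene. Friction and masses are not known exactly. Their poses are not given: they have to be found in the camera images.
- press: Mould press: fixed plywood board, 280 x 400 x 18 mm; origin on the table under the bar's axis; the board spans -175 to +105 mm in its x, +-200 mm in y. +y: the way the bar closes. +x: the way the wedge is driven (to within 7 degrees). On it: wooden ramp fence (26 mm high) behind the wedge, steel guide rails (23 mm) beside the bar, end stop, mould, and two loose bystanders.
- bar: Aluminium bar, 0.6 kg, captive, slides along press y (drag 2 N, stays put). Origin on the board's top (18 mm above the table) in the middle of the head's front face. Head 90 (x) x 16 x 34 mm high. At the rear a 28 mm high tail, its flat foot plate 80 (x) screwed out and locked anew each time: its rear face, where the wedge jams, is 136 to 141 mm behind the origin.
- knob (a point): Grip point of the bar's knob: an upright wooden post 20 mm in diameter on the bar's shaft, 70 mm behind (-y) the head's face. The point is on its axis, 76 mm above the table; the post's top is 95 mm above the table, the bar's shaft below it 35 mm, the bar's head 52 mm.
- wedge: Wooden thumb wedge, captive on its ramp: slides only along +x of the press rising 1 in 8 towards +y (travel 150 mm, drag 1 N, stays where left). 100 mm long, 22 high, 32 wide at the nose, 44 at the butt. Origin on the board's top at the nose, on the front face (parallel to press x). Starts withdrawn; jams against the closed bar's tail after 30 to 130 mm.
- tab (a point): Centre of the wedge's thumb tab, an upright plate 12 mm thick (press x), 24 wide (y) at the butt. Point 70 mm, tab top 89 mm above the table; wedge body there 40, fence 44, bar tail 46. Once it meets the bar it stiffens over a few mm, then holds itself by friction; the mould is squeezed about as hard as the tab is pushed.
- stop: End stop: fixed wooden block 100 (x) x 30 x 45 mm high, bolted across the board, axes as the press's; origin on top of the board in the middle of the face that the mould bears on. Where along the board it is bolted varies by some mm, and with it where the bar closes and the wedge jams.
- half_far: The mould half nearer the stop: loose plain plaster block 90 (x) x 40 (y) x 60 mm high, about 0.24 kg. Origin at the centre of its underside. A few mm off the stop at the start.
- far_mid (a point): Centre of that half, 30 mm above the board.
- half_near: The mould half nearer the bar: the same block, 90 (x) x 40 (y) x 60 mm, origin at the centre of its underside; some mm from the other half, slightly turned.
- near_mid (a point): Centre of that half, 30 mm above the board.
- bowl: Bystander: green plastic bowl, 110 mm across, 50 mm high; origin under its centre.
- beaker: Bystander: white ceramic beaker, 72 mm across, 100 mm high; origin under its centre.
- brush: Bystander: brush lying on the table.
- mallet: Bystander: wooden mallet lying on the table.
- palette: Bystander: metal palette knife lying on the table.
- jar: Bystander: amber glass jar, 64 mm across, 100 mm high; origin under its centre.
- plug: Bystander: small plaster plug, 26 mm across, 24 mm high, on the board beyond the bar; origin under its centre.
- chock: Bystander: loose wooden chock 50 x 22 x 20 mm lying on the board; origin under its centre.
Things that resemble listed ones, but are neither listed nor needed, are in the scene too. What is shaped like the half_near but pink is not meant.

How it is judged:
On the way, in this order (a step that is already met when the one before it is completed fails the run):
1. the two mould halves are closed together and against the stop (horizontal distance between near_mid and far_mid below 0.0425 m and y of far_mid in the frame of stop above -0.0225 m and angle between the y axis of each of half_near, half_far and the y axis of stop, either way round below 0.06 rad), for 0.2 s.
2. the wedge is jammed behind the bar and the mould is squeezed (contact force between wedge and bar above 7 N and contact force between bar and half_near above 5 N and x of wedge in the frame of press above -0.03 m), for 0.2 s.
At the end, for the whole second after the job is handed in: The halves are closed on each other and on the stop (within about 2.5 mm, square within 0.06 rad, upright); the wedge is at least 30 mm in and jammed: it still presses on the bar with more than 5 N and the bar on the mould with more than 3 N after being let go; bar, wedge and mould are at rest (all of step 1 and angle between each of half_near, half_far's own z axis and vertical below 0.08 rad and contact force between wedge and bar above 5 N and contact force between bar and half_near above 3 N and x of wedge in the frame of press above -0.03 m and linear speed of each of wedge, bar, half_near, half_far below 0.01 m/s); the robot touches nothing.
It fails at once if the plaster is squeezed with more than 55 N (contact force between bar and half_near above 55 N or contact force between half_near and half_far above 55 N).
It fails at once if a mould half is tipped (angle between any of half_near, half_far's own z axis and vertical above 0.3 rad).
It fails at once if a bystander is moved by more than 30 mm (distance of any of bowl, beaker, brush, mallet, palette, jar, plug, chock from where it was at the start of the episode above 0.03 m).
It also fails if it takes over 58 s, if anything falls off the work surface, if the arm or the gripper's body presses on something with over 40 N, if the wrist force passes 120 N, or if a joint passes its speed limit or range.

## Working session

There is one attempt and no reset: what is moved stays moved. The work goes in short steps, Python scripts to look and compute and a tool call to move; the robot and the scene stay as the last step left them, time stands still between calls to the robot, and variables do not carry over. Pictures are saved under pics/ and viewed, about 8 in all and at most 12, crops included, and the job is handed in when it is done.

Besides the shell and the picture viewer there is one more tool, called after "Request:" by a JSON object that holds its "fn" and its "kwargs". play_rows: Moves the arm, as the interface text tells. Its arguments: {"type":"object","properties":{"steps":{"type":"array","items":{"type":"object","properties":{"claw":{"type":"number"},"dp":{"type":"array","items":{"type":"number"}},"angular":{"type":"array","items":{"type":"number"}}}}},"force":{"type":"number"}},"required":["steps"]}

```bash
mkdir -p pics; ls
python3 - <<'E'
from workcell import env
import cv2,numpy as np
np.set_printoptions(precision=4,suppress=True)
print(env.get_state())
for n in("top","side"):
    p,d=env.read_camera(n); np.savez(f"{n}0.npz",p=p,d=d); cv2.imwrite(f"pics/{n}0.png",p[:,:,::-1]); print(n,env.calibration(n))
print(env.calibration("wrist"))
E
```

```text
pics
{'clock': 0.0, 'joint_pos': array([0.9974, 0.314 , 0.045 , 1.3036, 0.    , 1.4312]), 'qvel': array([ 0.0005,  0.0004, -0.0004, -0.0005,  0.0015, -0.0009]), 'tau': array([  0.003 , -48.0627,  29.8534,   0.0192,   0.0002,   0.    ]), 'tcp_pos': array([0.2414, 0.5213, 0.2384]), 'orientation': array([-0.0003,  0.2152,  0.9766, -0.0009]), 'wrist_force': array([ 0.443 ,  0.3647, -0.245 ]), 'ft_torque': array([0.0034, 0.0494, 0.026 ]), 'finger_gap': 0.08532755378931017}
top {'fx': 436.7107923925982, 'fy': 436.7107923925982, 'cx': 317.8073749482018, 'cy': 239.32075053032506, 'world_from_camera': array([[ 0.0033, -0.9893,  0.1456,  0.3425],
       [-0.9999, -0.0058, -0.0163,  0.036 ],
       [ 0.017 , -0.1455, -0.9892,  1.1552],
       [ 0.    ,  0.    ,  0.    ,  1.    ]])}
side {'fx': 603.0381021157536, 'fy': 603.0381021157536, 'cx': 320.18933861893714, 'cy': 231.99356450843803, 'world_from_camera': array([[-0.99  , -0.093 ,  0.1064,  0.3083],
       [-0.1402,  0.7432, -0.6542,  1.1266],
       [-0.0182, -0.6626, -0.7488,  1.3491],
       [ 0.    ,  0.    ,  0.    ,  1.    ]])}
{'fx': 371.64829954431775, 'fy': 371.64829954431775, 'cx': 322.68309730136934, 'cy': 240.81166361405755, 'hand_eye': array([[-0.0016, -0.9579, -0.287 ,  0.0727],
       [ 1.    , -0.0013, -0.0013, -0.0015],
       [ 0.0009, -0.287 ,  0.9579, -0.1349],
       [ 0.    ,  0.    ,  0.    ,  1.    ]])}
```

View pics/top0.png

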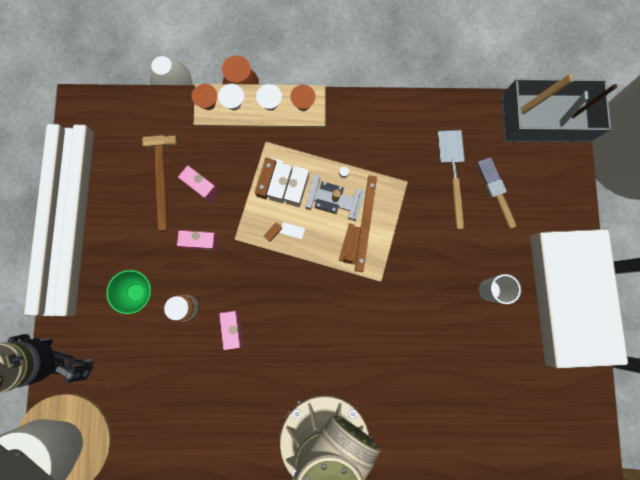

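View pics/side0.png

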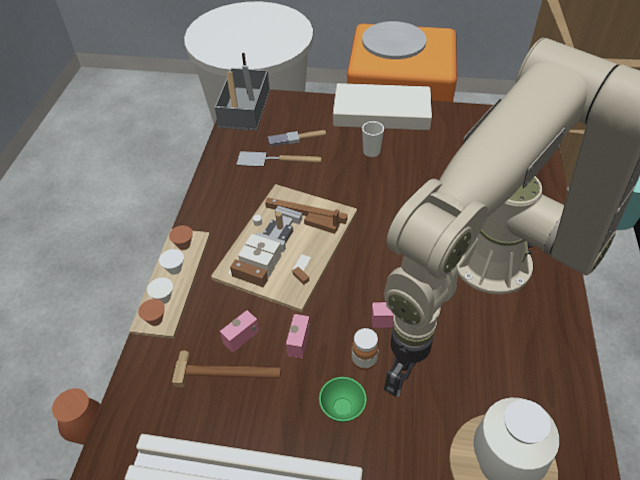

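The top view shows the board at (320,210): stop at (265,177), white halves at (280,182) and (297,186), knob at (336,195), wedge at (350,243) with the fence at (366,225). I'll enlarge that area.

Run:
```python
import cv2
p=cv2.imread("pics/top0.png")
cv2.imwrite("pics/topc.png",cv2.resize(p[138:286,230:412],None,fx=4,fy=4,interpolation=cv2.INTER_CUBIC))
p=cv2.imread("pics/side0.png")
cv2.imwrite("pics/sidec.png",cv2.resize(p[180:310,205:365],None,fx=4.5,fy=4.5,interpolation=cv2.INTER_CUBIC))
```

```text
(no output)
```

View pics/topc.png

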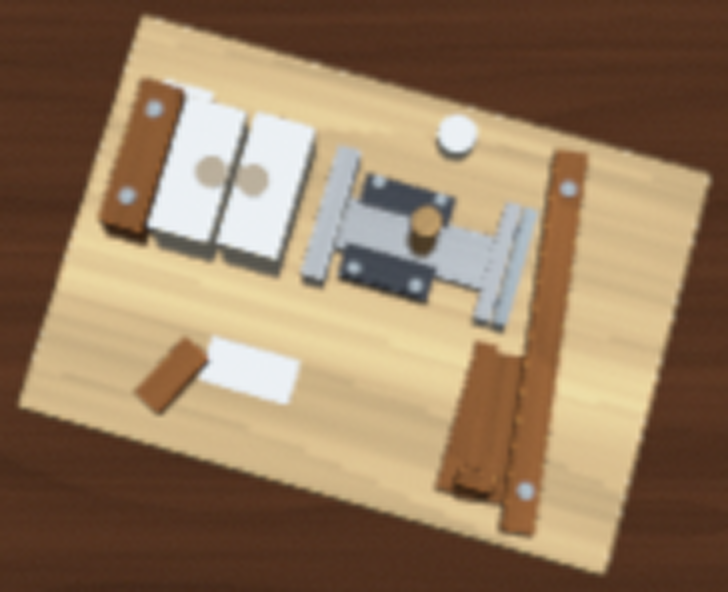

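View pics/sidec.png

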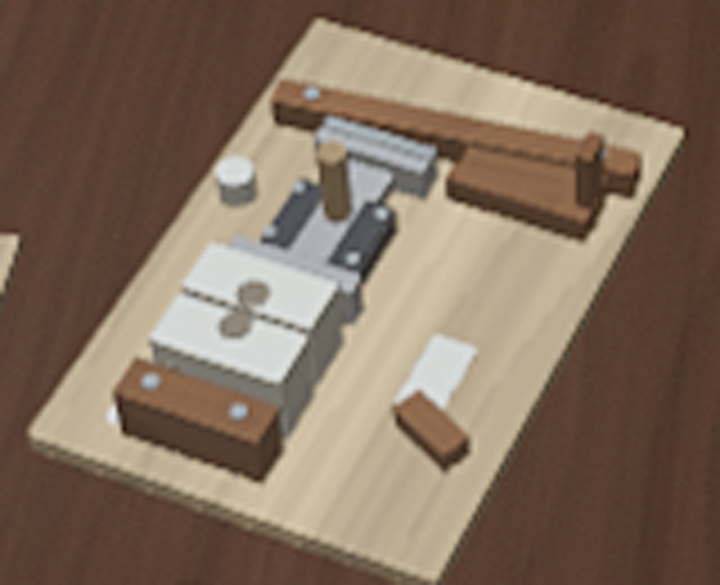

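The crops show the white halves at top-image pixels (280,182) and (297,186). The three pink blocks at (197,180), (196,239) and (230,330) are decoys off the press. The flat white patch (292,230), the chock (273,232) and the plug (344,171) aren't needed. The knob top is at about (336,192) and the tab top at about (348,258). Next I'll measure the press frame.

```bash
cat > h.py <<'E'
import numpy as np,cv2
from workcell import env
np.set_printoptions(precision=4,suppress=True)
def ray(n,u,v,z):
    c=env.calibration(n);T=c["world_from_camera"]
    d=T[:3,:3]@np.array([(u-c["cx"])/c["fx"],(v-c["cy"])/c["fy"],1]);o=T[:3,3]
    return o+d*(z-o[2])/d[2]
E
python3 - <<'E'
from h import *
def topc(u,v): return (u+.5)/4-.5+230,(v+.5)/4-.5+138
def sidc(u,v): return (u+.5)/4.5-.5+205,(v+.5)/4.5-.5+180
C=[ray("top",*topc(*c),.018)[:2] for c in((142,15),(710,176),(605,574),(18,407))]
S=[ray("side",*sidc(*c),.018)[:2] for c in((30,436),(318,17),(684,128),(438,582))]
M=np.array([[.105,.2],[.105,-.2],[-.175,-.2],[-.175,.2]])
for c in(C,S):
    c=np.array(c);m=M-M.mean(0);q=c-c.mean(0)
    a=np.arctan2((m[:,0]*q[:,1]-m[:,1]*q[:,0]).sum(),(m*q).sum());R=np.array([[np.cos(a),-np.sin(a)],[np.sin(a),np.cos(a)]])
    o=c.mean(0)-R@M.mean(0);print("yaw",np.degrees(a),"o",o,"res",(c-o-M@R.T)*1e3)
    P=lambda w:(w[:2]-o)@R
    for nm,t,s,z in(("knob",(426,217),(333,152),.095),("tab",(473,478),(594,142),.089)):
        for k,w in(("top",ray("top",*topc(*t),z)),("side",ray("side",*sidc(*s),z))): print(nm,k,w,"press",P(w)*1e3)
    for nm,t,z in(("stop face top edge",(170,170),.063),("half far ctr mark",(211,172),.078),("near mark",(252,180),.078),("near rear edge R",(300,195),.078),("head front",(318,215),.052),("tail rear",(513,268),.046),("wedge nose front",(476,345),.04),("wedge butt front",(437,490),.04)):
        w=ray("top",*topc(*t),z);print(nm,w,P(w)*1e3)
E
```

```text
yaw -15.764424436120041 o [ 0.6226 -0.0025] res [[-0.0238 -0.1579]
 [-0.9245  0.6169]
 [ 1.0203  0.1969]
 [-0.072  -0.6559]]
knob top [ 0.6185 -0.0268  0.095 ] press [  2.6501 -24.4878]
knob side [ 0.6145 -0.0247  0.095 ] press [ -1.739  -23.5482]
tab top [ 0.4556 -0.0556  0.089 ] press [-146.2557  -96.4316]
tab side [ 0.4517 -0.0595  0.089 ] press [-148.9939 -101.2238]
stop face top edge [0.6566 0.1361 0.063 ] [ -4.9235 142.7039]
half far ctr mark [0.6512 0.1088 0.078 ] [ -2.6879 114.8715]
near mark [0.6462 0.0827 0.078 ] [-0.4382 88.4114]
near rear edge R [0.6366 0.0521 0.078 ] [-1.3398 56.4252]
head front [0.6305 0.0408 0.052 ] [-4.1742 43.7947]
tail rear [ 0.5976 -0.0863  0.046 ] [ -1.2994 -87.3803]
wedge nose front [ 0.5477 -0.0623  0.04  ] [-55.8716 -77.923 ]
wedge butt front [ 0.453  -0.0366  0.04  ] [-153.9612  -78.9017]
yaw -15.505159243647922 o [ 0.6215 -0.0008] res [[-1.4384  0.8665]
 [-1.005  -1.4359]
 [ 1.4774 -0.0086]
 [ 0.966   0.578 ]]
knob top [ 0.6185 -0.0268  0.095 ] press [  4.0696 -25.8393]
knob side [ 0.6145 -0.0247  0.095 ] press [ -0.3152 -24.8799]
tab top [ 0.4556 -0.0556  0.089 ] press [-145.1602  -97.1086]
tab side [ 0.4517 -0.0595  0.089 ] press [-147.9201 -101.8883]
stop face top edge [0.6566 0.1361 0.063 ] [ -2.7474 141.3849]
half far ctr mark [0.6512 0.1088 0.078 ] [ -0.6377 113.5427]
near mark [0.6462 0.0827 0.078 ] [ 1.4922 87.0727]
near rear edge R [0.6366 0.0521 0.078 ] [ 0.4458 55.0908]
head front [0.6305 0.0408 0.052 ] [-2.4457 42.4733]
tail rear [ 0.5976 -0.0863  0.046 ] [ -0.1645 -88.7134]
wedge nose front [ 0.5477 -0.0623  0.04  ] [-54.6932 -79.0092]
wedge butt front [ 0.453  -0.0366  0.04  ] [-152.7863  -79.544 ]
```

Request:
{"fn": "play_rows", "kwargs": {"force": 30, "steps": [{"claw":0,"dp":[0,0,0],"angular":[0,0,-4.6]},{"claw":0,"dp":[0,0,0],"angular":[0,0,-4.6]},{"claw":0,"dp":[-0.03,-0.025,0],"angular":[0,0,0]},{"claw":0,"dp":[-0.03,-0.025,0],"angular":[0,0,0]},{"claw":0,"dp":[-0.03,-0.025,0],"angular":[0,0,0]},{"claw":0,"dp":[-0.03,-0.025,0],"angular":[0,0,0]},{"claw":0,"dp":[-0.03,-0.025,0],"angular":[0,0,0]},{"claw":0,"dp":[-0.03,-0.025,0],"angular":[0,0,0]}]}}

```text
clock: 0.77
tcp_pos: [0.3749, 0.3271, 0.239]
orientation: [-0.0, 0.136, 0.991, -0.0]
wrist_force: [0.5, 0.6, -0.3]
finger_gap: 0.0856
```

Request:
{"fn": "play_rows", "kwargs": {"steps": [{"claw":0,"dp":[-0.03,-0.025,0],"angular":[0,0,0]},{"claw":0,"dp":[-0.03,-0.025,0],"angular":[0,0,0]},{"claw":0,"dp":[-0.03,-0.025,0],"angular":[0,0,0]},{"claw":0,"dp":[-0.03,-0.025,0],"angular":[0,0,0]},{"claw":0,"dp":[-0.03,-0.025,0],"angular":[0,0,0]},{"claw":0,"dp":[-0.03,-0.025,0],"angular":[0,0,0]},{"claw":0,"dp":[-0.03,-0.025,0],"angular":[0,0,0]},{"claw":0,"dp":[0,0,0],"angular":[0,0,0]}]}}

```text
clock: 1.43
tcp_pos: [0.5331, 0.0982, 0.2384]
orientation: [0.001, 0.14, 0.99, -0.001]
wrist_force: [0.0, 0.0, -0.6]
finger_gap: 0.0857
```

Request:
{"fn": "play_rows", "kwargs": {"steps": [{"claw":0,"dp":[-0.0285,-0.0243,0],"angular":[0,0,0]},{"claw":0,"dp":[-0.0285,-0.0243,0],"angular":[0,0,0]},{"claw":0,"dp":[-0.0285,-0.0243,0],"angular":[0,0,0]},{"claw":0,"dp":[-0.0285,-0.0243,0],"angular":[0,0,0]},{"claw":0,"dp":[0,0,0.02],"angular":[0,0,0]},{"claw":0,"dp":[0,0,0.02],"angular":[0,0,0]},{"claw":0,"dp":[0,0,0],"angular":[0,0,0]},{"claw":0,"dp":[0,0,0],"angular":[0,0,0]}]}}

```text
clock: 2.1
tcp_pos: [0.6117, -0.0203, 0.1978]
orientation: [-0.002, 0.136, 0.991, 0.0]
wrist_force: [0.3, -0.2, 0.0]
finger_gap: 0.0853
```

```bash
cat >> h.py <<'E'
from scipy.spatial.transform import Rotation as Ro
def shot(name):
    s=env.get_state();p,d=env.read_camera("wrist");cv2.imwrite(f"pics/{name}.png",p[:,:,::-1]);np.savez(name,p=p,d=d,pos=s["tcp_pos"],q=s["orientation"]);return s
def wray(s,u,v,z):
    c=env.calibration("wrist");H=c["hand_eye"];a=np.array([u-c["cx"],v-c["cy"]]);r=np.hypot(*a);t=r/c["fx"]
    d=np.array([*(a/r*np.sin(t)),np.cos(t)]);w,x,y,zq=s["orientation"];R=Ro.from_quat([x,y,zq,w]).as_matrix()
    o=R@H[:3,3]+s["tcp_pos"];d=R@H[:3,:3]@d;return o+d*(z-o[2])/d[2]
def press(w):
    a=np.radians(-15.65);return ((w[:2]-np.array([.622,-.0015]))@np.array([[np.cos(a),-np.sin(a)],[np.sin(a),np.cos(a)]]))*1e3
E
python3 -c "
from h import *
s=shot('w1');print(s['clock'],s['tcp_pos'],s['orientation'],s['wrist_force'])"
```

```text
2.1 [ 0.6117 -0.0203  0.1978] [-0.0021  0.1362  0.9907  0.0001] [ 0.3053 -0.2196  0.0047]
```

View pics/w1.png

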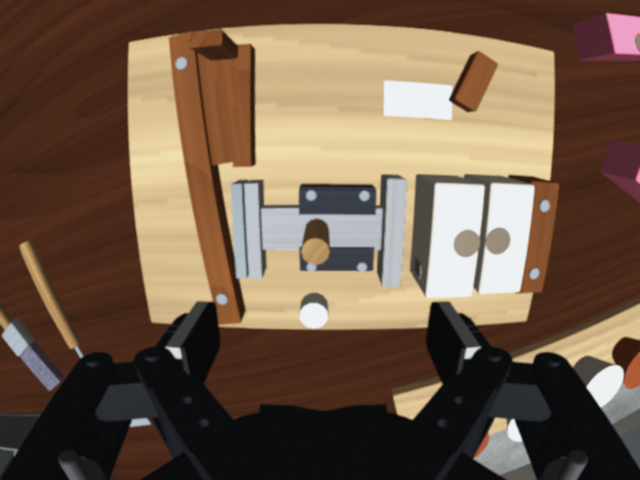

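The wrist picture shows the knob top at (316,251), the head front at (404,230), the tail's rear at (235,230), near half rear top edge at about (430,240), the wedge's nose at (230,165), and the tab top at (213,38).

Run:
```python
from h import *
z=np.load('w1.npz');s={'tcp_pos':z['pos'],'orientation':z['q']}
for n,u,v,h in(("knob",316,251,.095),("headfront top",405,232,.052),("tail rear top",234,230,.046),("near rear top",430,240,.078),("gap",481,240,.078),("far front",526,240,.078),("tab top",207,41,.089),("wedge nose front",254,165,.04),("wedge butt front",252,48,.04),("board TL",129,42,.018),("TR",554,52,.018),("BL",151,322,.018),("plug",314,301,.042)):
    w=wray(s,u,v,h);print(n,w,press(w))
```

```text
knob [ 0.6148 -0.0278  0.095 ] [  0.1522 -27.2922]
headfront top [0.632 0.04  0.052] [-1.5383 42.6604]
tail rear top [ 0.5946 -0.0925  0.046 ] [ -1.8168 -95.054 ]
near rear top [0.6347 0.0532 0.078 ] [-2.5    56.0902]
gap [0.646  0.0932 0.078 ] [-2.4672 97.6842]
far front [0.6571 0.1329 0.078 ] [ -2.442 138.886]
tab top [ 0.4561 -0.0586  0.089 ] [-144.3071  -99.7342]
wedge nose front [ 0.5495 -0.0615  0.04  ] [-53.6484 -77.3431]
wedge butt front [ 0.4581 -0.0366  0.04  ] [-148.3921  -78.0065]
board TL [ 0.3999 -0.1472  0.018 ] [-174.5626 -200.1735]
TR [0.5099 0.2358 0.018 ] [-171.938   198.2491]
BL [ 0.6674 -0.2243  0.018 ] [ 103.8563 -202.3201]
plug [ 0.6744 -0.0478  0.042 ] [ 62.9353 -30.4792]
```

Request:
{"fn": "play_rows", "kwargs": {"force": 30, "steps": [{"claw":0,"dp":[-0.0055,-0.0055,0],"angular":[0,0,0]},{"claw":0,"dp":[0,0,0.03],"angular":[0,0,0]},{"claw":0,"dp":[0,0,0.03],"angular":[0,0,0]},{"claw":0,"dp":[0,0,0.03],"angular":[0,0,0]},{"claw":0,"dp":[0,0,0.03],"angular":[0,0,0]},{"claw":0,"dp":[0,0,0.012],"angular":[0,0,0]},{"claw":0,"dp":[0,0,0],"angular":[0,0,0]},{"claw":0,"dp":[0,0,0],"angular":[0,0,0]}]}}

```text
clock: 2.82
tcp_pos: [0.6174, -0.0275, 0.0681]
orientation: [0.0, 0.136, 0.991, -0.0]
wrist_force: [0.7, -0.1, 0.9]
finger_gap: 0.0853
```

Request:
{"fn": "play_rows", "kwargs": {"force": 30, "steps": [{"claw":60,"dp":[0,0,0],"angular":[0,0,0]},{"claw":100,"dp":[0,0,0],"angular":[0,0,0]},{"claw":140,"dp":[0,0,0],"angular":[0,0,0]},{"claw":255,"dp":[0,0,0],"angular":[0,0,0]},{"claw":255,"dp":[0,0,0],"angular":[0,0,0]},{"claw":255,"dp":[0,0,0],"angular":[0,0,0]},{"claw":255,"dp":[0,0,0],"angular":[0,0,0]},{"claw":255,"dp":[0,0,0],"angular":[0,0,0]}]}}

```text
clock: 3.48
tcp_pos: [0.6173, -0.0275, 0.0681]
orientation: [0.001, 0.136, 0.991, 0.0]
wrist_force: [-1.8, 0.2, 5.1]
finger_gap: 0.0194
```

Request:
{"fn": "play_rows", "kwargs": {"steps": [{"claw":255,"dp":[0,0.0015,0],"angular":[0,0,0]},{"claw":255,"dp":[0,0.0015,0],"angular":[0,0,0]},{"claw":255,"dp":[0,0.0015,0],"angular":[0,0,0]},{"claw":255,"dp":[0,0.0015,0],"angular":[0,0,0]},{"claw":255,"dp":[0,0.0015,0],"angular":[0,0,0]},{"claw":255,"dp":[0,0.0015,0],"angular":[0,0,0]},{"claw":255,"dp":[0,0.0015,0],"angular":[0,0,0]},{"claw":255,"dp":[0,0.0015,0],"angular":[0,0,0]}]}}

```text
clock: 4.15
tcp_pos: [0.6204, -0.0166, 0.0681]
orientation: [0.0, 0.136, 0.991, -0.001]
wrist_force: [-2.2, -2.3, 6.4]
finger_gap: 0.0191
```

Request:
{"fn": "play_rows", "kwargs": {"steps": [{"claw":255,"dp":[0,0.0005,0],"angular":[0,0,0]},{"claw":255,"dp":[0,0.0005,0],"angular":[0,0,0]},{"claw":255,"dp":[0,0.0005,0],"angular":[0,0,0]},{"claw":255,"dp":[0,0.0005,0],"angular":[0,0,0]},{"claw":255,"dp":[0,0.0005,0],"angular":[0,0,0]},{"claw":255,"dp":[0,0.0005,0],"angular":[0,0,0]},{"claw":255,"dp":[0,0,0],"angular":[0,0,0]},{"claw":255,"dp":[0,0,0],"angular":[0,0,0]}]}}

```text
clock: 4.82
tcp_pos: [0.6213, -0.0136, 0.0681]
orientation: [0.001, 0.136, 0.991, -0.0]
wrist_force: [-0.2, -0.2, 5.9]
finger_gap: 0.0192
```

Request:
{"fn": "play_rows", "kwargs": {"steps": [{"claw":255,"dp":[0,0.0005,0],"angular":[0,0,0]},{"claw":255,"dp":[0,0.0005,0],"angular":[0,0,0]},{"claw":255,"dp":[0,0.0005,0],"angular":[0,0,0]},{"claw":255,"dp":[0,0.0005,0],"angular":[0,0,0]},{"claw":255,"dp":[0,0.0005,0],"angular":[0,0,0]},{"claw":255,"dp":[0,0.0005,0],"angular":[0,0,0]},{"claw":255,"dp":[0,0.0005,0],"angular":[0,0,0]},{"claw":255,"dp":[0,0.0005,0],"angular":[0,0,0]}]}}

```text
clock: 5.48
tcp_pos: [0.6222, -0.0103, 0.0681]
orientation: [0.0, 0.137, 0.991, -0.001]
wrist_force: [-2.4, -3.8, 6.1]
finger_gap: 0.0187
```

Request:
{"fn": "play_rows", "kwargs": {"steps": [{"claw":255,"dp":[0,0.0004,0],"angular":[0,0,0]},{"claw":255,"dp":[0,0.0004,0],"angular":[0,0,0]},{"claw":255,"dp":[0,0.0004,0],"angular":[0,0,0]},{"claw":255,"dp":[0,0.0004,0],"angular":[0,0,0]},{"claw":255,"dp":[0,0.0004,0],"angular":[0,0,0]},{"claw":255,"dp":[0,0.0004,0],"angular":[0,0,0]},{"claw":255,"dp":[0,0.0004,0],"angular":[0,0,0]},{"claw":255,"dp":[0,0.0004,0],"angular":[0,0,0]}]}}

```text
clock: 6.15
tcp_pos: [0.6229, -0.0077, 0.0681]
orientation: [0.0, 0.137, 0.991, -0.001]
wrist_force: [-1.5, -5.3, 6.3]
finger_gap: 0.0193
```

Request:
{"fn": "play_rows", "kwargs": {"steps": [{"claw":255,"dp":[0,0.0004,0],"angular":[0,0,0]},{"claw":255,"dp":[0,0.0004,0],"angular":[0,0,0]},{"claw":255,"dp":[0,0.0004,0],"angular":[0,0,0]},{"claw":255,"dp":[0,0.0004,0],"angular":[0,0,0]},{"claw":255,"dp":[0,0.0004,0],"angular":[0,0,0]},{"claw":255,"dp":[0,0.0004,0],"angular":[0,0,0]},{"claw":255,"dp":[0,0.0004,0],"angular":[0,0,0]},{"claw":255,"dp":[0,0.0004,0],"angular":[0,0,0]}]}}

```text
clock: 6.82
tcp_pos: [0.6238, -0.0046, 0.0681]
orientation: [0.0, 0.137, 0.991, -0.001]
wrist_force: [-1.7, -5.3, 6.0]
finger_gap: 0.0188
```

Request:
{"fn": "play_rows", "kwargs": {"steps": [{"claw":255,"dp":[0,0.0003,0],"angular":[0,0,0]},{"claw":255,"dp":[0,0.0003,0],"angular":[0,0,0]},{"claw":255,"dp":[0,0.0003,0],"angular":[0,0,0]},{"claw":255,"dp":[0,0.0003,0],"angular":[0,0,0]},{"claw":255,"dp":[0,0.0003,0],"angular":[0,0,0]},{"claw":255,"dp":[0,0.0003,0],"angular":[0,0,0]},{"claw":255,"dp":[0,0.0003,0],"angular":[0,0,0]},{"claw":255,"dp":[0,0.0003,0],"angular":[0,0,0]}]}}

```text
clock: 7.48
tcp_pos: [0.6241, -0.0037, 0.0681]
orientation: [0.0, 0.137, 0.991, -0.003]
wrist_force: [-3.9, -11.1, 6.8]
finger_gap: 0.019
```

Request:
{"fn": "play_rows", "kwargs": {"steps": [{"claw":255,"dp":[0,0.0003,0],"angular":[0,0,0]},{"claw":255,"dp":[0,0.0003,0],"angular":[0,0,0]},{"claw":255,"dp":[0,0.0003,0],"angular":[0,0,0]},{"claw":255,"dp":[0,0,0],"angular":[0,0,0]},{"claw":255,"dp":[0,0,0],"angular":[0,0,0]},{"claw":255,"dp":[0,0,0],"angular":[0,0,0]},{"claw":255,"dp":[0,0,0],"angular":[0,0,0]},{"claw":255,"dp":[0,0,0],"angular":[0,0,0]}]}}

```text
clock: 8.15
tcp_pos: [0.6241, -0.0037, 0.0681]
orientation: [-0.0, 0.138, 0.99, -0.003]
wrist_force: [-4.5, -12.1, 7.6]
finger_gap: 0.019
```

Run:
```python
from h import *
s=shot('w2');print(s['clock'],s['tcp_pos'],s['orientation'],s['wrist_force'],press(s['tcp_pos']))
p,_=env.read_camera("top");q,_=env.read_camera("side");w=np.load('w2.npz')['p']
a=cv2.resize(q[200:300,215:335],(600,500),interpolation=cv2.INTER_CUBIC)
w=cv2.resize(w[:,330:],None,fx=.65,fy=.65)
o=np.zeros((500,800,3),np.uint8);o[:,:600]=a;o[:w.shape[0],600:]=w[:,:200]
cv2.imwrite("pics/c2.png",o[:,:,::-1])
```

```text
8.15 [ 0.6241 -0.0037  0.0681] [-0.      0.1376  0.9905 -0.0033] [ -4.5027 -12.0781   7.5719] [ 2.571  -1.5296]
```

View pics/c2.png

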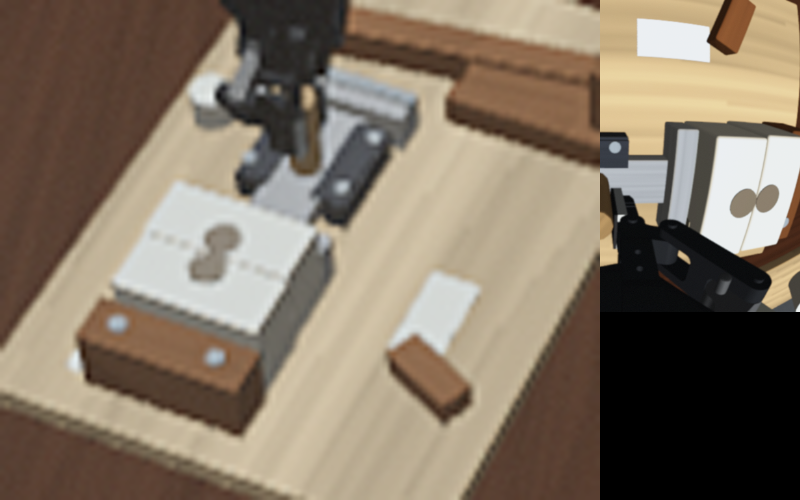

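The pictures show the two halves flush with each other and against the stop: seam at (215,255) and stop front at (170,340) in the side crop. The push is about 13 N. I'll let go of the knob and move behind the tab.

Request:
{"fn": "play_rows", "kwargs": {"steps": [{"claw":120,"dp":[0,-0.001,0],"angular":[0,0,0]},{"claw":120,"dp":[0,0,0],"angular":[0,0,0]},{"claw":120,"dp":[0,0,0],"angular":[0,0,0]},{"claw":120,"dp":[0,0,0],"angular":[0,0,0]},{"claw":120,"dp":[0,0,-0.03],"angular":[0,0,0]},{"claw":120,"dp":[0,0,-0.03],"angular":[0,0,0]},{"claw":120,"dp":[0,0,-0.02],"angular":[0,0,0]},{"claw":120,"dp":[0,0,0],"angular":[0,0,0]}]}}

```text
clock: 8.97
tcp_pos: [0.6273, -0.0007, 0.1524]
orientation: [0.004, 0.136, 0.991, 0.0]
wrist_force: [0.7, 0.1, 1.2]
finger_gap: 0.0451
```

Request:
{"fn": "play_rows", "kwargs": {"steps": [{"claw":255,"dp":[0.03,-0.0163,0],"angular":[0,0,0]},{"claw":255,"dp":[0.03,-0.0163,0],"angular":[0,0,0]},{"claw":255,"dp":[0.03,-0.0163,0],"angular":[0,0,0]},{"claw":255,"dp":[0.03,-0.0163,0],"angular":[0,0,0]},{"claw":255,"dp":[0.03,-0.0163,0],"angular":[0,0,0]},{"claw":255,"dp":[0.03,-0.0163,0],"angular":[0,0,0]},{"claw":255,"dp":[0,0,0],"angular":[0,0,0]},{"claw":255,"dp":[0,0,0],"angular":[0,0,0]}]}}

```text
clock: 9.63
tcp_pos: [0.4228, -0.0461, 0.1468]
orientation: [-0.0, 0.137, 0.991, 0.0]
wrist_force: [-0.7, -0.7, 0.3]
finger_gap: -0.0003
```

Run:
```python
from h import *
s=shot('w3');print(s['clock'],s['tcp_pos'],s['orientation'],s['wrist_force'],press(s['tcp_pos']))
```

```text
9.6333 [ 0.4228 -0.0461  0.1468] [-0.0005  0.1366  0.9906  0.0002] [-0.7298 -0.6555  0.2812] [-179.8178  -96.7432]
```

View pics/w3.png

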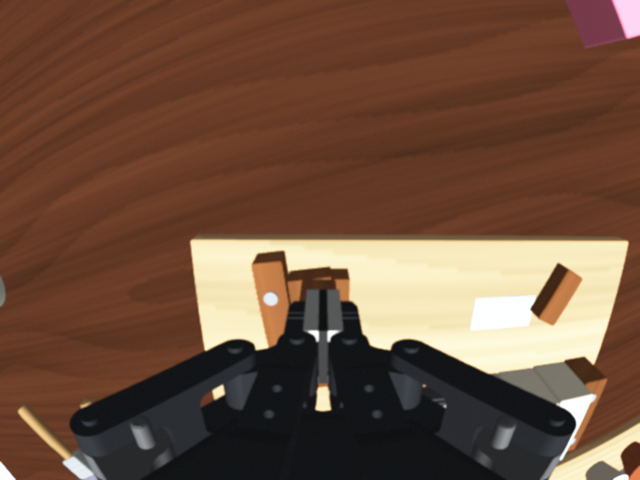

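The wrist picture shows the shut fingertips at (323,300). The tab's rear top edge runs from (297,272) to (331,269), a little to the left (-y). I'll shift 2.5 mm and descend behind it.

Request:
{"fn": "play_rows", "kwargs": {"steps": [{"claw":255,"dp":[0,-0.0025,0.02],"angular":[0,0,0]},{"claw":255,"dp":[0,0,0.02],"angular":[0,0,0]},{"claw":255,"dp":[0,0,0.02],"angular":[0,0,0]},{"claw":255,"dp":[0,0,0.02],"angular":[0,0,0]},{"claw":255,"dp":[0,0,0],"angular":[0,0,0]},{"claw":255,"dp":[-0.002,0,0],"angular":[0,0,0]},{"claw":255,"dp":[-0.002,0,0],"angular":[0,0,0]},{"claw":255,"dp":[-0.002,0,0],"angular":[0,0,0]}]}}

```text
clock: 10.35
tcp_pos: [0.4316, -0.0508, 0.0684]
orientation: [0.001, 0.136, 0.991, -0.0]
wrist_force: [-0.6, 0.3, 1.3]
finger_gap: -0.0
```

Request:
{"fn": "play_rows", "kwargs": {"steps": [{"claw":255,"dp":[-0.002,0,0],"angular":[0,0,0]},{"claw":255,"dp":[-0.002,0,0],"angular":[0,0,0]},{"claw":255,"dp":[-0.002,0,0],"angular":[0,0,0]},{"claw":255,"dp":[-0.002,0,0],"angular":[0,0,0]},{"claw":255,"dp":[-0.0015,0.0002,0],"angular":[0,0,0]},{"claw":255,"dp":[-0.0015,0.0002,0],"angular":[0,0,0]},{"claw":255,"dp":[-0.0015,0.0002,0],"angular":[0,0,0]},{"claw":255,"dp":[-0.0015,0.0002,0],"angular":[0,0,0]}]}}

```text
clock: 11.02
tcp_pos: [0.4434, -0.0535, 0.0672]
orientation: [-0.0, 0.136, 0.991, -0.0]
wrist_force: [-0.7, 0.1, 0.2]
finger_gap: 0.0001
```

Request:
{"fn": "play_rows", "kwargs": {"steps": [{"claw":255,"dp":[-0.002,0.00025,0],"angular":[0,0,0]},{"claw":255,"dp":[-0.002,0.00025,0],"angular":[0,0,0]},{"claw":255,"dp":[-0.002,0.00025,0],"angular":[0,0,0]},{"claw":255,"dp":[-0.002,0.00025,0],"angular":[0,0,0]},{"claw":255,"dp":[-0.002,0.00025,0],"angular":[0,0,0]},{"claw":255,"dp":[-0.002,0.00025,0],"angular":[0,0,0]},{"claw":255,"dp":[-0.002,0.00025,0],"angular":[0,0,0]},{"claw":255,"dp":[-0.002,0.00025,0],"angular":[0,0,0]}]}}

```text
clock: 11.68
tcp_pos: [0.4596, -0.0559, 0.0672]
orientation: [-0.0, 0.136, 0.991, 0.0]
wrist_force: [-1.2, -1.2, -0.0]
finger_gap: -0.0001
```

Run:
```python
from h import *
s=env.get_state();print(s['clock'],s['tcp_pos'],s['wrist_force'],press(s['tcp_pos']))
q,_=env.read_camera("side")
cv2.imwrite("pics/s3.png",cv2.resize(q[180:280,245:365],(720,600),interpolation=cv2.INTER_CUBIC)[:,:,::-1])
```

```text
11.6833 [ 0.4596 -0.0559  0.0672] [-1.2117 -1.1752 -0.0281] [-141.7358  -96.2463]
```

View pics/s3.png

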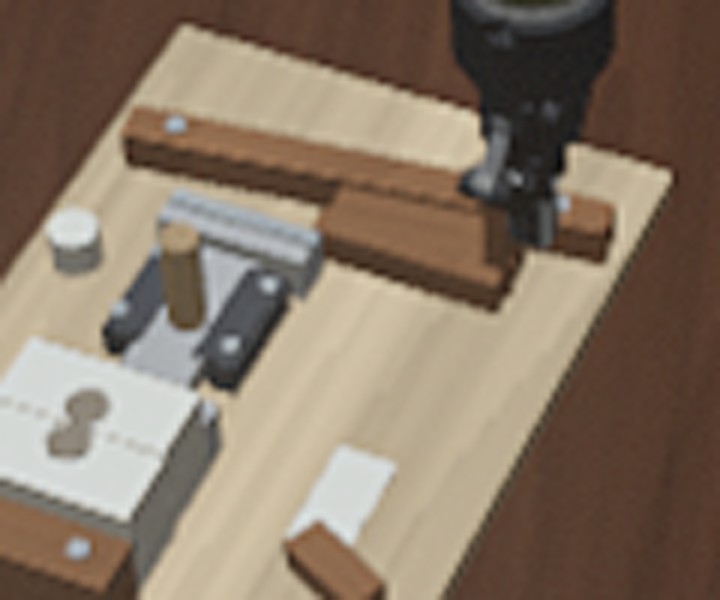

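The picture shows the wedge sliding with the fingers behind the tab at (515,235) and the nose near the tail at (325,230). Keep pushing.

Request:
{"fn": "play_rows", "kwargs": {"steps": [{"claw":255,"dp":[-0.001,0.000125,0],"angular":[0,0,0]},{"claw":255,"dp":[-0.001,0.000125,0],"angular":[0,0,0]},{"claw":255,"dp":[-0.001,0.000125,0],"angular":[0,0,0]},{"claw":255,"dp":[-0.001,0.000125,0],"angular":[0,0,0]},{"claw":255,"dp":[-0.001,0.000125,0],"angular":[0,0,0]},{"claw":255,"dp":[-0.001,0.000125,0],"angular":[0,0,0]},{"claw":255,"dp":[-0.001,0.000125,0],"angular":[0,0,0]},{"claw":255,"dp":[-0.001,0.000125,0],"angular":[0,0,0]}]}}

```text
clock: 12.4
tcp_pos: [0.4675, -0.0571, 0.0673]
orientation: [0.0, 0.136, 0.991, 0.0]
wrist_force: [-1.3, -0.8, 0.3]
finger_gap: 0.0
```

Request:
{"fn": "play_rows", "kwargs": {"steps": [{"claw":255,"dp":[-0.0008,0.0001,0],"angular":[0,0,0]},{"claw":255,"dp":[-0.0008,0.0001,0],"angular":[0,0,0]},{"claw":255,"dp":[-0.0008,0.0001,0],"angular":[0,0,0]},{"claw":255,"dp":[-0.0008,0.0001,0],"angular":[0,0,0]},{"claw":255,"dp":[-0.0008,0.0001,0],"angular":[0,0,0]},{"claw":255,"dp":[-0.0008,0.0001,0],"angular":[0,0,0]},{"claw":255,"dp":[-0.0008,0.0001,0],"angular":[0,0,0]},{"claw":255,"dp":[-0.0008,0.0001,0],"angular":[0,0,0]}]}}

```text
clock: 13.07
tcp_pos: [0.4738, -0.0581, 0.0673]
orientation: [-0.0, 0.136, 0.991, 0.0]
wrist_force: [-2.1, 0.8, 0.7]
finger_gap: 0.0
```

Request:
{"fn": "play_rows", "kwargs": {"steps": [{"claw":255,"dp":[-0.0006,7.5e-05,0],"angular":[0,0,0]},{"claw":255,"dp":[-0.0006,7.5e-05,0],"angular":[0,0,0]},{"claw":255,"dp":[-0.0006,7.5e-05,0],"angular":[0,0,0]},{"claw":255,"dp":[-0.0006,7.5e-05,0],"angular":[0,0,0]},{"claw":255,"dp":[-0.0006,7.5e-05,0],"angular":[0,0,0]},{"claw":255,"dp":[-0.0006,7.5e-05,0],"angular":[0,0,0]},{"claw":255,"dp":[-0.0006,7.5e-05,0],"angular":[0,0,0]},{"claw":255,"dp":[-0.0006,7.5e-05,0],"angular":[0,0,0]}]}}

```text
clock: 13.73
tcp_pos: [0.4786, -0.0588, 0.0673]
orientation: [0.0, 0.136, 0.991, 0.0]
wrist_force: [-0.9, 1.7, 1.1]
finger_gap: 0.0001
```

Request:
{"fn": "play_rows", "kwargs": {"steps": [{"claw":255,"dp":[-0.0006,7.5e-05,0],"angular":[0,0,0]},{"claw":255,"dp":[-0.0006,7.5e-05,0],"angular":[0,0,0]},{"claw":255,"dp":[-0.0006,7.5e-05,0],"angular":[0,0,0]},{"claw":255,"dp":[-0.0006,7.5e-05,0],"angular":[0,0,0]},{"claw":255,"dp":[-0.0006,7.5e-05,0],"angular":[0,0,0]},{"claw":255,"dp":[-0.0006,7.5e-05,0],"angular":[0,0,0]},{"claw":255,"dp":[-0.0006,7.5e-05,0],"angular":[0,0,0]},{"claw":255,"dp":[-0.0006,7.5e-05,0],"angular":[0,0,0]}]}}

```text
clock: 14.4
tcp_pos: [0.4834, -0.0595, 0.0673]
orientation: [-0.0, 0.136, 0.991, 0.0]
wrist_force: [-0.4, 0.2, 0.8]
finger_gap: 0.0002
```

Request:
{"fn": "play_rows", "kwargs": {"steps": [{"claw":255,"dp":[-0.0006,7.5e-05,0],"angular":[0,0,0]},{"claw":255,"dp":[-0.0006,7.5e-05,0],"angular":[0,0,0]},{"claw":255,"dp":[-0.0006,7.5e-05,0],"angular":[0,0,0]},{"claw":255,"dp":[-0.0006,7.5e-05,0],"angular":[0,0,0]},{"claw":255,"dp":[-0.0006,7.5e-05,0],"angular":[0,0,0]},{"claw":255,"dp":[-0.0006,7.5e-05,0],"angular":[0,0,0]},{"claw":255,"dp":[-0.0006,7.5e-05,0],"angular":[0,0,0]},{"claw":255,"dp":[-0.0006,7.5e-05,0],"angular":[0,0,0]}]}}

```text
clock: 15.07
tcp_pos: [0.4882, -0.0602, 0.0673]
orientation: [0.0, 0.136, 0.991, 0.0]
wrist_force: [-2.1, -0.3, 1.0]
finger_gap: -0.0
```

Request:
{"fn": "play_rows", "kwargs": {"steps": [{"claw":255,"dp":[-0.0006,7.5e-05,0],"angular":[0,0,0]},{"claw":255,"dp":[-0.0006,7.5e-05,0],"angular":[0,0,0]},{"claw":255,"dp":[-0.0006,7.5e-05,0],"angular":[0,0,0]},{"claw":255,"dp":[-0.0006,7.5e-05,0],"angular":[0,0,0]},{"claw":255,"dp":[-0.0006,7.5e-05,0],"angular":[0,0,0]},{"claw":255,"dp":[-0.0006,7.5e-05,0],"angular":[0,0,0]},{"claw":255,"dp":[-0.0006,7.5e-05,0],"angular":[0,0,0]},{"claw":255,"dp":[-0.0006,7.5e-05,0],"angular":[0,0,0]}]}}

```text
clock: 15.73
tcp_pos: [0.4929, -0.0609, 0.0673]
orientation: [-0.0, 0.136, 0.991, 0.0]
wrist_force: [-1.2, -0.3, 0.4]
finger_gap: 0.0001
```

Request:
{"fn": "play_rows", "kwargs": {"steps": [{"claw":255,"dp":[-0.0006,7.5e-05,0],"angular":[0,0,0]},{"claw":255,"dp":[-0.0006,7.5e-05,0],"angular":[0,0,0]},{"claw":255,"dp":[-0.0006,7.5e-05,0],"angular":[0,0,0]},{"claw":255,"dp":[-0.0006,7.5e-05,0],"angular":[0,0,0]},{"claw":255,"dp":[-0.0006,7.5e-05,0],"angular":[0,0,0]},{"claw":255,"dp":[-0.0006,7.5e-05,0],"angular":[0,0,0]},{"claw":255,"dp":[-0.0006,7.5e-05,0],"angular":[0,0,0]},{"claw":255,"dp":[-0.0006,7.5e-05,0],"angular":[0,0,0]}]}}

```text
clock: 16.4
tcp_pos: [0.4978, -0.0617, 0.0673]
orientation: [0.0, 0.136, 0.991, 0.0]
wrist_force: [-1.2, -0.5, 1.2]
finger_gap: 0.0001
```

Request:
{"fn": "play_rows", "kwargs": {"steps": [{"claw":255,"dp":[-0.0006,7.5e-05,0],"angular":[0,0,0]},{"claw":255,"dp":[-0.0006,7.5e-05,0],"angular":[0,0,0]},{"claw":255,"dp":[-0.0006,7.5e-05,0],"angular":[0,0,0]},{"claw":255,"dp":[-0.0006,7.5e-05,0],"angular":[0,0,0]},{"claw":255,"dp":[-0.0006,7.5e-05,0],"angular":[0,0,0]},{"claw":255,"dp":[-0.0006,7.5e-05,0],"angular":[0,0,0]},{"claw":255,"dp":[-0.0006,7.5e-05,0],"angular":[0,0,0]},{"claw":255,"dp":[-0.0006,7.5e-05,0],"angular":[0,0,0]}]}}

```text
clock: 17.07
tcp_pos: [0.5025, -0.0623, 0.0673]
orientation: [0.0, 0.136, 0.991, 0.0]
wrist_force: [-1.5, -0.5, 0.4]
finger_gap: -0.0
```

Request:
{"fn": "play_rows", "kwargs": {"steps": [{"claw":255,"dp":[-0.0006,7.5e-05,0],"angular":[0,0,0]},{"claw":255,"dp":[-0.0006,7.5e-05,0],"angular":[0,0,0]},{"claw":255,"dp":[-0.0006,7.5e-05,0],"angular":[0,0,0]},{"claw":255,"dp":[-0.0006,7.5e-05,0],"angular":[0,0,0]},{"claw":255,"dp":[-0.0006,7.5e-05,0],"angular":[0,0,0]},{"claw":255,"dp":[-0.0006,7.5e-05,0],"angular":[0,0,0]},{"claw":255,"dp":[-0.0006,7.5e-05,0],"angular":[0,0,0]},{"claw":255,"dp":[-0.0006,7.5e-05,0],"angular":[0,0,0]}]}}

```text
clock: 17.73
tcp_pos: [0.5073, -0.0631, 0.0673]
orientation: [0.0, 0.136, 0.991, 0.0]
wrist_force: [-0.4, -0.2, 0.1]
finger_gap: -0.0003
```

Request:
{"fn": "play_rows", "kwargs": {"steps": [{"claw":255,"dp":[-0.0006,7.5e-05,0],"angular":[0,0,0]},{"claw":255,"dp":[-0.0006,7.5e-05,0],"angular":[0,0,0]},{"claw":255,"dp":[-0.0006,7.5e-05,0],"angular":[0,0,0]},{"claw":255,"dp":[-0.0006,7.5e-05,0],"angular":[0,0,0]},{"claw":255,"dp":[-0.0006,7.5e-05,0],"angular":[0,0,0]},{"claw":255,"dp":[-0.0006,7.5e-05,0],"angular":[0,0,0]},{"claw":255,"dp":[-0.0006,7.5e-05,0],"angular":[0,0,0]},{"claw":255,"dp":[-0.0006,7.5e-05,0],"angular":[0,0,0]}]}}

```text
clock: 18.4
tcp_pos: [0.5086, -0.0631, 0.0668]
orientation: [-0.003, 0.136, 0.991, 0.0]
wrist_force: [-11.6, 0.1, 8.1]
finger_gap: 0.0
```

Run:
```python
from h import *
s=env.get_state();print(s['clock'],s['tcp_pos'],s['wrist_force'],press(s['tcp_pos']))
q,_=env.read_camera("side")
cv2.imwrite("pics/s4.png",cv2.resize(q[180:280,235:355],(720,600),interpolation=cv2.INTER_CUBIC)[:,:,::-1])
```

```text
18.4 [ 0.5086 -0.0631  0.0668] [-11.6259   0.0746   8.0852] [-92.5849 -89.9329]
```

View pics/s4.png

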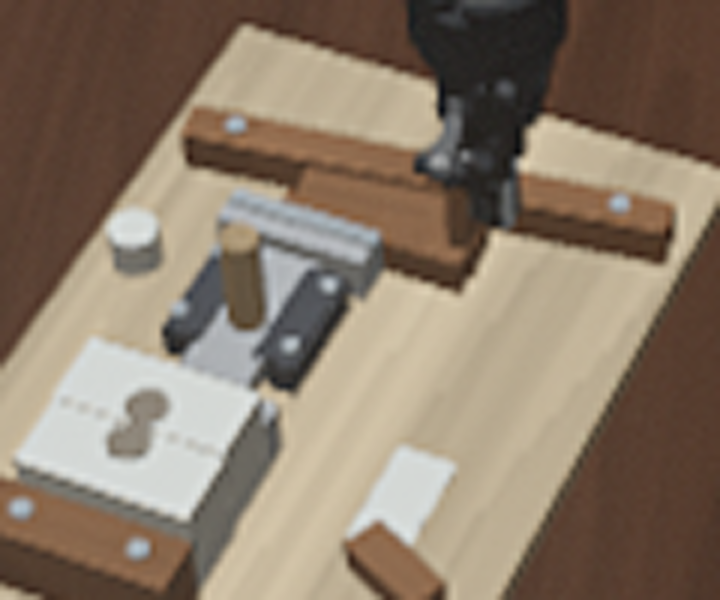

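The wedge is behind the tail (nose at (300,180)) and starting to jam at about 11 N. I'll press on slowly towards 20 N.

Request:
{"fn": "play_rows", "kwargs": {"steps": [{"claw":255,"dp":[-0.0003,3e-05,0],"angular":[0,0,0]},{"claw":255,"dp":[-0.0003,3e-05,0],"angular":[0,0,0]},{"claw":255,"dp":[-0.0003,3e-05,0],"angular":[0,0,0]},{"claw":255,"dp":[-0.0003,3e-05,0],"angular":[0,0,0]},{"claw":255,"dp":[-0.0003,3e-05,0],"angular":[0,0,0]},{"claw":255,"dp":[-0.0003,3e-05,0],"angular":[0,0,0]},{"claw":255,"dp":[-0.0003,3e-05,0],"angular":[0,0,0]},{"claw":255,"dp":[0,0,0],"angular":[0,0,0]}]}}

```text
clock: 19.12
tcp_pos: [0.5089, -0.0631, 0.0665]
orientation: [-0.005, 0.136, 0.991, 0.0]
wrist_force: [-15.0, 1.1, 10.0]
finger_gap: 0.0001
```

Request:
{"fn": "play_rows", "kwargs": {"steps": [{"claw":255,"dp":[-0.0004,4e-05,0],"angular":[0,0,0]},{"claw":255,"dp":[-0.0004,4e-05,0],"angular":[0,0,0]},{"claw":255,"dp":[-0.0004,4e-05,0],"angular":[0,0,0]},{"claw":255,"dp":[-0.0004,4e-05,0],"angular":[0,0,0]},{"claw":255,"dp":[-0.0004,4e-05,0],"angular":[0,0,0]},{"claw":255,"dp":[-0.0004,4e-05,0],"angular":[0,0,0]},{"claw":255,"dp":[-0.0004,4e-05,0],"angular":[0,0,0]},{"claw":255,"dp":[0,0,0],"angular":[0,0,0]}]}}

```text
clock: 19.78
tcp_pos: [0.5095, -0.0631, 0.0663]
orientation: [-0.007, 0.136, 0.991, 0.0]
wrist_force: [-19.7, 1.2, 14.4]
finger_gap: 0.0005
```

Request:
{"fn": "play_rows", "kwargs": {"steps": [{"claw":255,"dp":[-0.0004,0,0],"angular":[0,0,0]},{"claw":255,"dp":[0,0,0],"angular":[0,0,0]},{"claw":255,"dp":[0,0,0],"angular":[0,0,0]},{"claw":255,"dp":[0,0,0],"angular":[0,0,0]},{"claw":255,"dp":[0,0,0],"angular":[0,0,0]},{"claw":255,"dp":[0,0,0],"angular":[0,0,0]},{"claw":255,"dp":[0,0,0],"angular":[0,0,0]},{"claw":255,"dp":[0,0,0],"angular":[0,0,0]}]}}

```text
clock: 20.45
tcp_pos: [0.5095, -0.0631, 0.0662]
orientation: [-0.007, 0.136, 0.991, 0.0]
wrist_force: [-21.1, 0.7, 14.7]
finger_gap: 0.0003
```

Request:
{"fn": "play_rows", "kwargs": {"steps": [{"claw":255,"dp":[0.003,0,0],"angular":[0,0,0]},{"claw":255,"dp":[0.004,0,0],"angular":[0,0,0]},{"claw":255,"dp":[0.006,0,0],"angular":[0,0,0]},{"claw":255,"dp":[0.01,0,0],"angular":[0,0,0]},{"claw":255,"dp":[0.01,0,0],"angular":[0,0,0]},{"claw":255,"dp":[0,0,-0.02],"angular":[0,0,0]},{"claw":255,"dp":[0,0,-0.03],"angular":[0,0,0]},{"claw":255,"dp":[0,0,-0.03],"angular":[0,0,0]}]}}

```text
clock: 21.12
tcp_pos: [0.4838, -0.0552, 0.1475]
orientation: [-0.001, 0.136, 0.991, 0.0]
wrist_force: [1.3, -0.1, 0.3]
finger_gap: -0.0004
```

Request:
{"fn": "play_rows", "kwargs": {"steps": [{"claw":255,"dp":[0.02,0,-0.03],"angular":[0,0,0]},{"claw":255,"dp":[0.02,0,-0.02],"angular":[0,0,0]},{"claw":255,"dp":[0,0,0],"angular":[0,0,0]},{"claw":255,"dp":[0,0,0],"angular":[0,0,0]},{"claw":255,"dp":[0,0,0],"angular":[0,0,0]},{"claw":255,"dp":[0,0,0],"angular":[0,0,0]},{"claw":255,"dp":[0,0,0],"angular":[0,0,0]},{"claw":255,"dp":[0,0,0],"angular":[0,0,0]}]}}

```text
clock: 21.78
tcp_pos: [0.4468, -0.045, 0.1962]
orientation: [-0.001, 0.136, 0.991, 0.0]
wrist_force: [-0.3, 0.8, -0.1]
finger_gap: 0.0001
```

Run:
```python
from h import *
s=shot('w5');print(s['clock'],s['tcp_pos'],s['wrist_force'],press(s['tcp_pos']))
q,_=env.read_camera("side");p,_=env.read_camera("top")
a=cv2.resize(q[185:305,215:350],None,fx=3,fy=3,interpolation=cv2.INTER_CUBIC)
b=cv2.resize(p[140:285,235:410],None,fx=2.2,fy=2.2,interpolation=cv2.INTER_CUBIC)
o=np.zeros((max(a.shape[0],b.shape[0]),a.shape[1]+b.shape[1],3),np.uint8);o[:a.shape[0],:a.shape[1]]=a;o[:b.shape[0],a.shape[1]:]=b
cv2.imwrite("pics/fin.png",o[:,:,::-1]);print(o.shape)
```

```text
21.7833 [ 0.4468 -0.045   0.1962] [-0.3156  0.7576 -0.0876] [-156.9747  -89.1777]
(360, 790, 3)
```

View pics/fin.png

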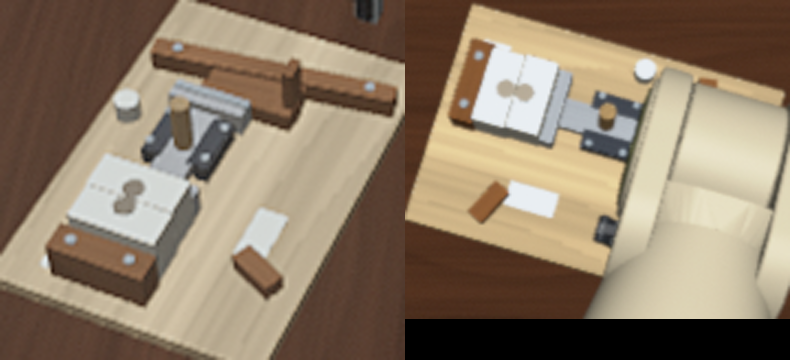

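The final view shows the halves flush against the stop (seam at (125,197)), the wedge jammed behind the tail (tab at (292,85)), the plug and chock in place, and the gripper clear. Handing in.

```bash
python3 -c "
from workcell import env
print(env.hand_in())"
```

```text
the job is handed in; nothing more can be done
None
```

The mould is closed and wedged, and the job was handed in at about 22 s of the 58 s allowed.

- **Closing the mould:** I gripped the knob and slid the bar about 25 mm, until the wrist force settled at about 13 N. The camera then showed both halves flush with each other and against the stop.
- **Driving the wedge:** I pushed the tab with the fingers shut until the wedge met the bar, about 70 mm along by my estimate. I then pressed it home slowly to about 20 N and backed off.
- **Last checks:** With the arm clear, the wrist force was near zero and the final picture showed the halves still closed and the wedge still behind the bar's tail. The plug and chock looked unmoved; I did not check the other bystanders again.
- **Not checked:** How hard the mould stays squeezed after letting go could not be measured; it rests on the 20 N push. A vertical force of about 15 N also showed at the wrist during the final push, probably friction on the tab.

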